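# Draw down the bread bin's upper front with the oven hook

## Task

Open the upper drop front of the two-tier bread bin under the wall cupboards, where the hand does not fit: take the oven hook from the tray, put its bent end sideways through the steel ring on the upper front, and with it draw that front gently all the way down. Then unhook and lay the oven hook back flat in the tray, wholly inside the rim. The lower front stays shut, the hand does not touch the bin, and the tray and the other things stay where they stand.

Things in the scene. Friction and masses are not known exactly. Their poses are not given: they have to be found in the camera images.
- bread_bin: Fixed two-tier bread bin, pale wood, two cream drop fronts, 300 wide (y), 190 deep (x), 342 high, under wall cupboards (underside z = 0.45, fronts at x = 0.61: keep hand and wrist below or before them). Origin: on the worktop below the rings, 36 mm before its face; x to the wall, turned up to 0.08 rad. Kettle at its left (+y), vacuum jug right. Only low flat things in front of it.
- upper_flap (a joint): Hinge of the upper front, rad: 0 shut (upright), 1.5 stop (fully down); positive brings its top edge forward and down. Panel 272 wide, 146 high, 12 thick, hinged at its lower edge; hinge line along the bin's y, at bin x = +0.042, 180 mm above the worktop. Stiff: stays at any angle, moves with about 3 N at the ring. Starts 0 to 0.1 open.
- lower_flap (a joint): Hinge of the lower front, rad, 0 shut: the same panel with the same ring, hinged 18 mm above the worktop. It starts and must stay shut.
- upper_flap_ring (a point): Centre of the upright steel ring on the upper front (higher of two equal rings), z = 0.296 when shut. Its hole looks sideways: axis = point y, parallel to the hinge. Hole 41 mm, wire 6.4, 54 over all. Shut, the centre is 116 mm above the hinge line and 42 mm before it; it turns with the front: fully down it is 119 mm before and 34 mm below the hinge line. Shut: point x to the wall, z up.
- oven_hook: Flat-lying oven hook, 90 g. Wooden handle 22 wide, 26 high, x = -0.070 to 0.010 of the tool; 7 mm steel rod on its axis (13 mm above the underside) to x = 0.080, there bent square to +y as a prong reaching y = 0.043, whose end bends back 10 mm towards the handle. Origin: underside, on the axis; x towards the crook, z up. Balances near x = -0.010. Starts on the tray, crook away from the robot.
- hook_prong (a point): Middle of the hook's cross prong: 80 mm ahead of the hook's origin, 21.5 mm to its +y side, 13 mm above its underside; same axes as the hook. The ring's wire belongs between rod and bent-back end: within 14 mm of this point along the prong.
- hook_end (a point): Rear end of the wooden handle: 70 mm behind the hook's origin, 13 mm above its underside.
- tray: Brown melamine tray lying loose on the worktop, left or right of the middle: 144 (its x) by 218 (its y) mm, rim 12 mm high and 6 thick, floor 3 mm above the worktop. Origin: centre of underside. The hook lies in its middle along its y (long side), which points roughly to or from the robot.
- sweet_box: Bystander: flat pale box 173 x 285 x 28 mm, on the other side of the worktop from the tray. Origin of this and the other bystanders: at the underside, about the centre.
- mug_white: Bystander: small white mug, 82 mm wide with a handle, 97 mm high, left of the bin's front.
- salt_shaker: Bystander: salt shaker 44 mm wide, 90 mm high, left of the mug.
- jam_jar: Bystander: jam jar with black lid, 70 mm wide, 112 mm high, right of the bin's front.
- spice_jar: Bystander: spice jar 45 mm wide, 105 mm high, right of the jam jar.
There are look-alikes about, which are no part of the job. Of the things shaped like the oven_hook, the wooden one is meant.

How it is judged:
On the way, in this order (a step that is already met when the one before it is completed fails the run):
1. the hook's prong is through the ring of the upper front, which is still up (y of hook_prong in the frame of upper_flap_ring between -0.018 and 0.018 m and x of hook_prong in the frame of upper_flap_ring between -0.019 and 0.019 m and z of hook_prong in the frame of upper_flap_ring between -0.019 and 0.019 m and value of joint upper_flap below 0.4 rad), for 0.2 s.
2. the upper front has been drawn all the way down with the hook still in its ring (y of hook_prong in the frame of upper_flap_ring between -0.018 and 0.018 m and x of hook_prong in the frame of upper_flap_ring between -0.019 and 0.019 m and z of hook_prong in the frame of upper_flap_ring between -0.019 and 0.019 m and value of joint upper_flap above 1.41 rad), for 0.2 s.
At the end, for the whole second after the job is handed in: Upper front down (beyond 1.41 rad), lower one shut (under 0.1 rad); the oven hook lies at rest and flat in the tray (tilt under 0.1 rad, underside below 12 mm), prong and handle end inside the rim; tray within 40 mm, bystanders within 30 mm of where they stood (value of joint upper_flap above 1.41 rad and value of joint lower_flap below 0.1 rad and x of hook_prong in the frame of tray between -0.068 and 0.068 m and y of hook_prong in the frame of tray between -0.106 and 0.106 m and x of hook_end in the frame of tray between -0.068 and 0.068 m and y of hook_end in the frame of tray between -0.106 and 0.106 m and angle between oven_hook's own z axis and vertical below 0.1 rad and height (world z) of oven_hook below 0.012 m and linear speed of oven_hook below 0.03 m/s and distance of tray from where it was at the start of the episode below 0.04 m and distance of each of sweet_box, mug_white, jam_jar, spice_jar, salt_shaker from where it was at the start of the episode below 0.03 m); the robot touches nothing.
It fails at once if the upper front is let fall or slammed (faster than 2.5 rad/s) (velocity of joint upper_flap above 2.5 rad/s).
It fails at once if the lower front is opened (beyond 0.1 rad) (value of joint lower_flap above 0.1 rad).
It fails at once if the hand or arm touches the bread bin (over 3 N) (contact force between any of the fingers, the arm and bread_bin above 3 N).
It fails at once if a bystander is pushed more than 30 mm or the tray more than 40 mm (distance of any of sweet_box, mug_white, jam_jar, spice_jar, salt_shaker from where it was at the start of the episode above 0.03 m or distance of tray from where it was at the start of the episode above 0.04 m).
It also fails if it takes over 64 s, if anything falls off the work surface, if the arm or the gripper's body presses on something with over 40 N, if the wrist force passes 120 N, or if a joint passes its speed limit or range.

## Robot

A 6-joint arm with a two-finger parallel gripper is mounted at the origin on a cart in front of the work surface, level with it; the furniture and walls round the work are solid. World frame = base frame: x ahead of the robot, y to its left, z up, the work surface at z = 0. Lengths are in m, angles in rad, forces in N, time in s.
With the tool pointing down it reaches from about 0.3 to 0.825 m from the base axis. Payload 5.4 kg.
Tool frame: the origin (TCP) lies at the very end of the fingers, on their centre line; the grasp point (between the pads) lies 19 mm behind it; z points along the fingers, y is the line along which they close (so a half turn about z gives the same grasp; the last joint's range is limited). The gripper opens to 92 mm and grips with 3 to 60 N. Pads are 20 mm wide; open, the fingers measure 128 mm over their backs; the gripper's body (75 mm by 189 mm) begins 69 mm behind the grasp point.
Start: joints at [-1.513, 0.158, 1.597, -0, 1.386, -0.21], TCP at [0.152, -0.554, 0.181] pointing down, gripper open.
Joint ranges: [-2.91, 2.91], [-0.94, 2.29], [0.18, 2.7], [-1.29, 4.43], [0.17, 2.64], [-3, 3]. Speed limits (rad/s): [2.57, 2.57, 3.14, 3.14, 3.14, 3.14].

## Interface

Orientations are given as a rotation vector (axis times angle).
In Python, from workcell import bot gives the robot as it stands. Calls block until the motion is done:
- bot.goto(position, orientation): joint-space move of the TCP to a pose.
- bot.line_to(position, rot=None, max_speed=0.15): straight line of the TCP; rot=None keeps the orientation; max_speed is the mean speed in m/s.
- bot.set_joints(angles): joint-space move.
- bot.set_gripper(opening, newtons=None): opening from 0.0 (shut) to 1.0 (fully open); newtons is the grip in N (None keeps the last); returns when the fingers have stopped.
- bot.hold(seconds).
- bot.inverse_kinematics(position, orientation): joint angles nearest the present ones, or None.
- bot.read_camera(name): name is "scene" or "top"; returns a dict with "pixels" (400x640x3 uint8, blue, green, red), "fx", "fy", "cx", "cy" (pixels), "R" (3x3) and "t" (3): a world point X has camera coordinates R X + t. Camera axes: x right, y down, z forward; pixel columns grow to the right and rows downward; lengths in m; the calibration is good to about 2 mm. A picture is of the moment at which its call begins. There is no depth.
A pose or a line that the arm cannot do raises bot.MotionError and nothing moves.
- bot.job_done(): hands the job in; it is judged then, once.
Readings, each from a call of its own:
- bot.current_clock(): time.
- bot.current_joints(): joint angles.
- bot.current_joint_vel(): joint speeds.
- bot.current_effort(): joint torques, N m.
- bot.current_ee_pos(): TCP position.
- bot.current_tool_rot(): TCP orientation.
- bot.current_contact_force(): force on the tool from outside, world axes, zero at the start.
- bot.current_ft_torque(): the same for the moment, N m.
- bot.current_opening(): opening from 0.0 (shut) to 1.0 (fully open).
- bot.current_grip_force(): force on a finger pad.
Only numpy, scipy, OpenCV 4.12 (cv2) and the standard library are available. Lean on these libraries where they do the work, as an engineer would, in place of code of your own. Each camera call takes 0.05 s, during which the arm holds its last target. There are 200 camera calls.

## Working session

There is one attempt and no reset: what is moved stays moved. The work goes in short steps, each a Python script; the robot and the scene stay as the last script left them, time stands still between calls to the robot, and variables do not carry over. Pictures are saved under pics/ and viewed, at most 10 in all, crops included, and the job is handed in when it is done.

```bash
ls; mkdir -p pics
python3 - <<'E'
from workcell import bot
import cv2, numpy as np
for n in("scene","top"):
    c=bot.read_camera(n); cv2.imwrite(f"pics/{n}0.png",c["pixels"])
    print(n,c["fx"],c["fy"],c["cx"],c["cy"],np.round(c["R"],4).tolist(),np.round(c["t"],4).tolist())
print(bot.current_clock())
E
```

```text
pics
scene 360.84257633390223 360.84257633390223 318.5442060241402 190.0072561847224 [[-0.7762, -0.6302, -0.0193], [-0.4569, 0.5834, -0.6714], [0.4344, -0.5123, -0.7408]] [0.3775, 0.4119, 0.9662]
top 372.99742133938923 372.99742133938923 312.608579411621 203.75322245496693 [[-0.028, -0.9996, -0.0037], [-0.9899, 0.0283, -0.1387], [0.1387, -0.0002, -0.9903]] [-0.0748, 0.5719, 1.2635]
0.1
```

View pics/scene0.png

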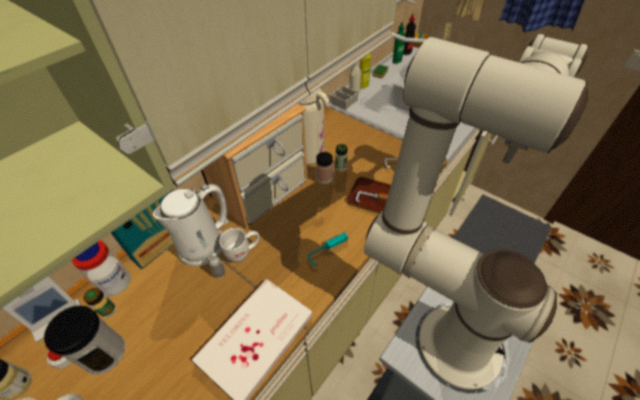

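View pics/top0.png

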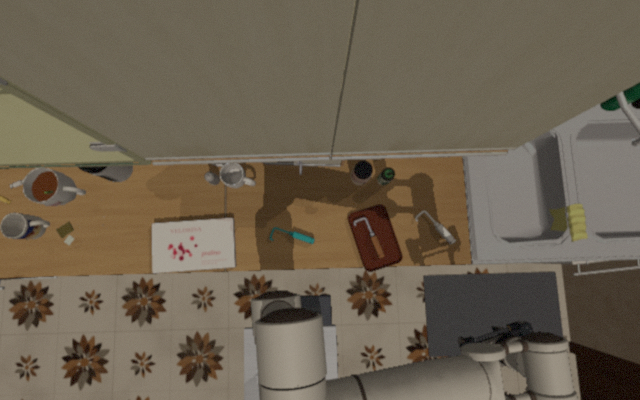

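Three hook-shaped things appear in the top view: teal at (290,236), brown-handled in the brown tray at (370,238), and grey/white at (437,228). The tray one fits the description (wooden handle, lying in the tray). I'll check it and the rings in one enlarged crop.

Run:
```python
import cv2, numpy as np
a=cv2.imread("pics/top0.png")[198:278,340:410]; b=cv2.imread("pics/scene0.png")[100:230,205:315]
c=cv2.imread("pics/top0.png")[150:190,200:400]
a=cv2.resize(a,None,fx=5,fy=5,interpolation=cv2.INTER_CUBIC)
b=cv2.resize(b,None,fx=4,fy=4,interpolation=cv2.INTER_CUBIC)
im=np.zeros((600,800,3),np.uint8); im[:400,:350]=a; im[:520,355:795]=b
im=cv2.convertScaleAbs(im,alpha=1.5)
cv2.imwrite("pics/c1.png",im)
```

```text
(no output)
```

View pics/c1.png

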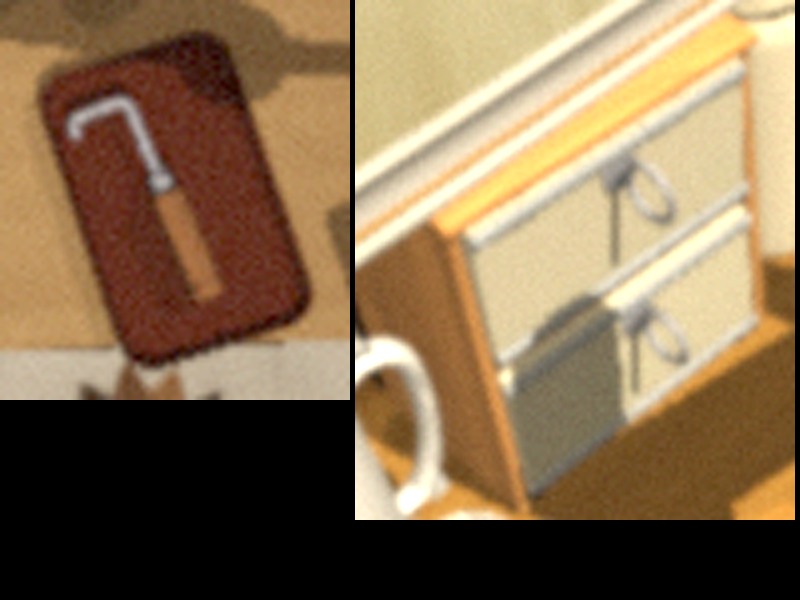

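The crop confirms the tray hook: wooden handle with its end at about top-px (381.4,257.4), the rod corner at (365.6,218.4) and the prong to the left, ending near (354.4,221.6). The upper ring's centre is at about scene-px (279.2,147.5) and the lower ring's at (282.5,184.5).

```bash
cat > h.py <<'E'
from workcell import bot
import cv2, numpy as np
from scipy.optimize import least_squares
from scipy.spatial.transform import Rotation as Ro
def proj(c,X):
    p=np.asarray(X)@np.array(c["R"]).T+c["t"]; return np.c_[c["fx"]*p[:,0]/p[:,2]+c["cx"],c["fy"]*p[:,1]/p[:,2]+c["cy"]]
def ray(c,u,v,z):
    R=np.array(c["R"]); d=R.T@[(u-c["cx"])/c["fx"],(v-c["cy"])/c["fy"],1]; C=-R.T@c["t"]
    return C+d*(z-C[2])/d[2]
def ringrel(th): # bin frame, x to wall
    s,c=np.sin(th),np.cos(th); return np.array([0.042-0.042*c-0.116*s,0,0.180+0.116*c-0.042*s])
E
python3 - <<'E'
from h import *
t=bot.read_camera("top"); s=bot.read_camera("scene")
he=ray(t,381.4,257.4,.027); co=ray(t,365.6,218.4,.016); pe=ray(t,354.4,221.6,.016)
print(he,co,pe, np.linalg.norm(co-he), np.linalg.norm(pe-co))
d=co-he; print("hookyaw",np.arctan2(d[1],d[0]), "prong yaw",np.arctan2(*(pe-co)[[1,0]])-np.pi/2)
P=np.array([[282.5,184.5],[279.2,147.5],[247,227.5],[307,180],[225.5,156],[304,111.5]])
def mod(p):
    R=Ro.from_euler('z',p[2]).as_matrix()
    L=np.array([[0,0,.134],ringrel(p[3]),[.036,.15,0],[.036,-.15,0],[.036,.15,.342],[.036,-.15,.342]])
    return proj(s,L@R.T+[p[0],p[1],0])
w=np.array([2,2,1,1,1,1])[:,None]
f=least_squares(lambda p:np.r_[((mod(p)-P)*w).ravel(),p[2]*3,(p[3]-.05)*10],[.55,-.05,0,.05],loss="soft_l1")
print("bin",f.x); print((mod(f.x)-P).round(1).tolist())
for n,z in(("low",.134),("up",.296)): print(n,ray(s,*P[0 if n=="low" else 1],z))
# tray corners from crop
for q in [(45,85),(225,35),(308,300),(140,365)]: print(ray(t,340+q[0]/5,198+q[1]/5,.012).round(3))
E
```

```text
[ 0.37744462 -0.32333336  0.027     ] [ 0.51529049 -0.27678824  0.016     ] [ 0.50507065 -0.23671447  0.016     ] 0.1459072712029278 0.0413564037823654
hookyaw 0.3256400049107403 prong yaw 0.24970291165937075
bin [ 0.67917777 -0.05374042 -0.07045324  0.04421474]
[[0.1, -0.5], [-0.4, 0.4], [0.0, 1.9], [1.2, 2.1], [0.6, -0.9], [-0.3, -4.9]]
low [ 0.67801835 -0.0518921   0.134     ]
up [ 0.67263914 -0.05398024  0.296     ]
[ 0.529 -0.219  0.012]
[ 0.562 -0.349  0.012]
[ 0.373 -0.396  0.012]
[ 0.332 -0.277  0.012]
```

```bash
cat >> h.py <<'E'
BX=np.array([.6785,-.0535,0]); BYAW=-.065; TH0=.045; PITCH=.7; G=-.02; ZT=.006
HE=np.array([.3774,-.3233]); CO=np.array([.5153,-.2768]); HYAW=.315
FLIP=[1,-1]
def tcp(H_R,prong,flip,g=G,off=np.zeros(3)):
    """TCP pose which puts hook_prong at `prong` with hook rotation H_R"""
    o=np.asarray(prong)-H_R.apply([.08,.0215,.013])
    D=np.diag([1,-1,-1]) if flip==1 else np.diag([-1,1,-1])
    return o+H_R.apply([g,0,ZT-.003]), (H_R*Ro.from_matrix(D)).as_rotvec()
HR=Ro.from_euler('z',BYAW)*Ro.from_euler('y',-PITCH)
BR=Ro.from_euler('z',BYAW)
HT=Ro.from_euler('z',HYAW)
def ringw(th): return BX+BR.apply(ringrel(th))
GP=HE+(CO-HE)/np.linalg.norm(CO-HE)*.049
PT=np.r_[GP,.003]+HT.apply([.08-G,.0215,.013])   # prong in tray as found
E
python3 - <<'E'
from h import *
print(GP, ringw(TH0), ringw(1.5))
for fl in(1,-1):
    for n,(R,p) in dict(grasp=(HT,PT),lift=(HT,PT+[0,0,.2]),pre=(HR,ringw(TH0)+BR.apply([0,-.075,0])),ins=(HR,ringw(TH0)),end=(HR,ringw(1.5)),
        end2=(HR,ringw(1.5)+BR.apply([-.02,-.075,-.02]))).items():
        P,r=tcp(R,p,fl); q=bot.inverse_kinematics(P,r); print(fl,n,P.round(3),None if q is None else np.round(q,2))
E
```

```text
[ 0.42383133 -0.30764332] [ 0.67333521 -0.05316382  0.29399321] [ 0.60198155 -0.04851928  0.14631073]
1 grasp [ 0.424 -0.308  0.006] [-0.86  0.24  1.88  0.    1.02  0.4 ]
1 lift [ 0.424 -0.308  0.206] [-0.86  0.01  1.71  0.    1.43  0.4 ]
1 pre [ 0.597 -0.145  0.222] [-0.65 -0.32  2.13  0.53  0.79  0.71]
1 ins [ 0.602 -0.07   0.222] [-0.47 -0.36  2.16  0.39  0.72  0.95]
1 end [ 0.531 -0.065  0.074] [-0.57 -0.36  2.48  0.72  0.49  0.52]
1 end2 [ 0.506 -0.139  0.054] [-0.83 -0.31  2.5   0.9   0.61  0.14]
-1 grasp [ 0.424 -0.308  0.006] [-0.86  0.24  1.88  0.    1.02 -2.74]
-1 lift [ 0.424 -0.308  0.206] [-0.86  0.01  1.71  0.    1.43 -2.74]
-1 pre [ 0.597 -0.145  0.222] [-0.65 -0.32  2.13  0.53  0.79 -2.43]
-1 ins [ 0.602 -0.07   0.222] [-0.47 -0.36  2.16  0.39  0.72 -2.19]
-1 end [ 0.531 -0.065  0.074] [-0.57 -0.36  2.48  0.72  0.49 -2.63]
-1 end2 [ 0.506 -0.139  0.054] None
```

Run:
```python
from h import *
bot.set_gripper(.55,50)
P,r=tcp(HT,PT,1)
bot.goto(P+[0,0,.12],r); bot.line_to(P+[0,0,.04]); bot.line_to(P,max_speed=.06)
print(bot.current_contact_force()); bot.set_gripper(0,50)
print(bot.current_opening(),bot.current_grip_force(),bot.current_ee_pos(),bot.current_contact_force())
bot.line_to(P+[0,0,.2])
c=bot.read_camera("scene"); t=bot.read_camera("top"); print(bot.current_contact_force(),bot.current_clock())
a=c["pixels"]; b=t["pixels"][170:280,330:440]
im=np.zeros((600,800,3),np.uint8)
im[:400,:640]=a; im[400:,:]=0; x=cv2.resize(b,(330,330)); im[270:600,470:800]=x
cv2.imwrite("pics/g1.png",cv2.convertScaleAbs(im,alpha=1.3))
```

```text
[-0.11364649  0.17583136  0.09444668]
0.007581157439518674 0.0 [ 0.42383708 -0.30762325  0.00598659] [-0.1578703   0.83156256 -1.13780619]
[-0.85889013  0.1569588  -0.66190501] 6.25
```

View pics/g1.png

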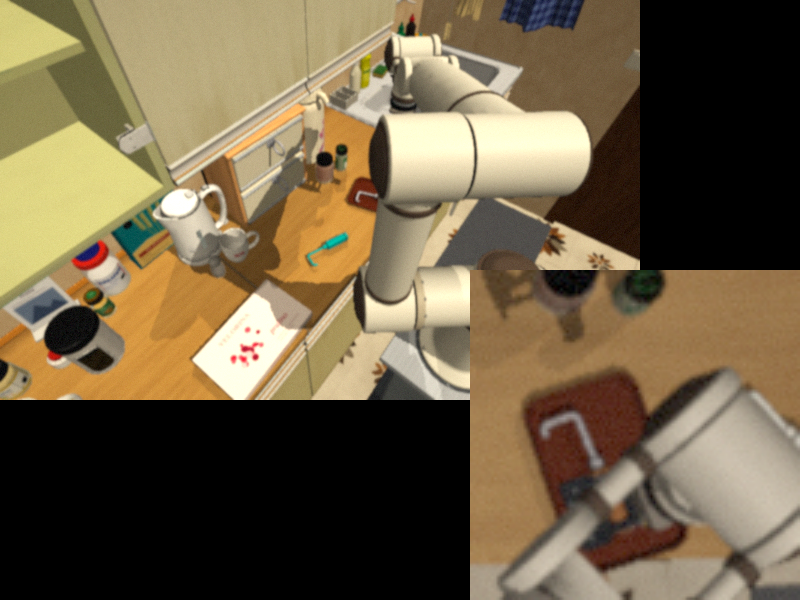

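The gripper closed to 0.008, which is empty: the hook still lies in the tray, with its corner near top-px (364,218). I'll check how the hand lines up with the handle.

Run:
```python
from h import *
t=bot.read_camera("top"); s=bot.read_camera("scene")
print(bot.current_opening(),bot.current_grip_force(),bot.current_ee_pos(),bot.current_tool_rot(),bot.current_joints())
e=np.array(bot.current_ee_pos()); pt=proj(t,[e,np.r_[GP,.02],np.r_[HE,.027],np.r_[CO,.016]]); print(pt.round(1)); print(proj(s,[e,np.r_[GP,.02]]))
# move out of the way for a clean look
bot.line_to(e+[-.02,-.22,0],max_speed=.3)
t2=bot.read_camera("top")
def crop(p): return cv2.resize(p[190:280,330:420],(395,395),interpolation=cv2.INTER_CUBIC)
im=np.hstack([crop(t["pixels"]),crop(t2["pixels"])])
cv2.imwrite("pics/g2.png",cv2.convertScaleAbs(im,alpha=1.6))
print(bot.current_clock())
```

```text
0.006589786735063793 0.0 [ 0.42358696 -0.30736094  0.20532618] [-3.10166869e+00 -4.92497233e-01  9.91880672e-04] [-8.58881555e-01  8.20191492e-03  1.70790764e+00  2.48138567e-05
  1.42672257e+00  3.96971236e-01]
[[385.9 242.2]
 [375.8 244.1]
 [381.4 257.4]
 [365.6 218.4]]
[[392.99697343 159.15345396]
 [386.07478344 197.08191377]]
7.2833
```

View pics/g2.png

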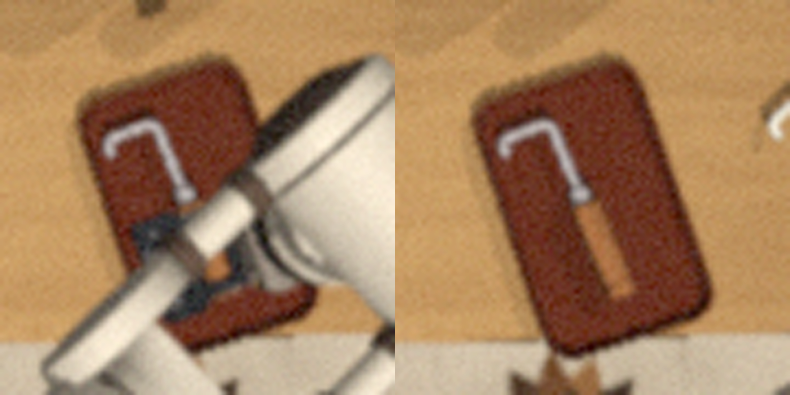

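The hook hasn't moved at all, and the tray and handle are where I measured them. I'll test the gripper readings in free air, then regrasp step by step.

Run:
```python
from h import *
print("free closed",bot.current_contact_force())
bot.set_gripper(.6,30); print("open",bot.current_opening())
P,r=tcp(HT,PT,1)
bot.goto(P+[0,0,.05],r); print(bot.current_opening(),bot.current_ee_pos())
bot.line_to(P,max_speed=.08); print("down",bot.current_opening(),bot.current_ee_pos(),bot.current_contact_force())
for o in(.4,.3,.22,.15):
    bot.set_gripper(o,30); print(o,bot.current_opening(),bot.current_grip_force(),bot.current_contact_force().round(2))
print(bot.current_clock())
```

```text
free closed [-0.15916394  0.35791845  0.11612242]
open 0.5943689259101239
0.597950740470759 [ 0.42467701 -0.30940062  0.05728505]
down 0.5998683430118606 [ 0.42408244 -0.30793051  0.00625341] [ 0.10007     0.60426279 -0.38371931]
0.4 0.40140120077491726 0.0 [-0.65 -0.57 -0.7 ]
0.3 0.3006405466601263 0.0 [ 0.01 -0.32 -0.24]
0.22 0.2158879592756251 0.0 [0.54 0.31 0.26]
0.15 0.1472125353437203 0.0 [-0.25  0.43  0.05]
11.4417
```

Run:
```python
from h import *
t=bot.read_camera("top"); s=bot.read_camera("scene")
e=np.array(bot.current_ee_pos()); print(e, proj(t,[e])[0],proj(s,[e])[0])
a=cv2.resize(t["pixels"][190:280,330:420],(400,400),interpolation=cv2.INTER_CUBIC)
b=cv2.resize(s["pixels"][140:240,330:430],(400,400),interpolation=cv2.INTER_CUBIC)
cv2.imwrite("pics/g3.png",cv2.convertScaleAbs(np.hstack([a,b]),alpha=1.6))
```

```text
[ 0.42382934 -0.30762334  0.00599569] [375.18140616 244.23082419] [385.60979953 199.63221805]
```

View pics/g3.png

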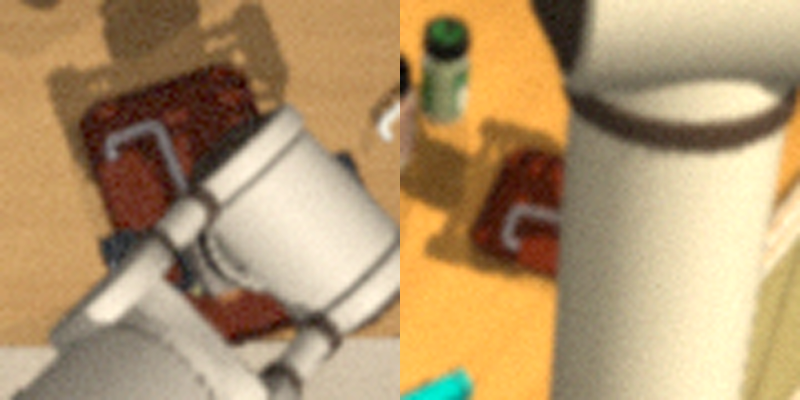

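Run:
```python
from h import *
e=np.array(bot.current_ee_pos())
bot.line_to(e+[0,0,.05]); bot.set_gripper(0,20)
# feel for the handle top with shut fingers
for z in np.r_[.045,np.arange(.036,.0,-.003)]:
    bot.line_to([e[0],e[1],z],max_speed=.05); f=bot.current_contact_force(); print(round(z,3),np.round(f,1),np.round(bot.current_ee_pos()[2],4))
    if f[2]>2.5: break
bot.line_to([e[0],e[1],z+.04]); print(bot.current_clock())
```

```text
0.045 [ 0.3  0.5 -0.4] 0.0443
0.036 [-0.  -0.2  0.1] 0.0355
0.033 [-0.8  0.1 -0.7] 0.0329
0.03 [ 0.3 -1.  -0.3] 0.0298
0.027 [-0.3  0.1  0.5] 0.0267
0.024 [-0.6 -0.7  0.2] 0.0237
0.021 [0.  1.5 0.7] 0.0207
0.018 [-0.4  0.3  0.4] 0.0177
0.015 [-0.1 -0.1 -0.9] 0.0148
0.012 [-0.5 -0.5  1. ] 0.0118
0.009 [ 1.  -0.2 -0.6] 0.0087
0.006 [-0.7  0.1  0.4] 0.0057
0.003 [-0.1 -0.1  0.3] 0.0027
16.2583
```

Shut fingers meet nothing where the handle should be, so I'll compare the seen fingertips with the reported TCP in an open spot.

Run:
```python
from h import *
r=tcp(HT,PT,1)[1]
bot.goto([.50,-.06,.12],r)
t=bot.read_camera("top"); s=bot.read_camera("scene")
e=np.array(bot.current_ee_pos()); pt=proj(t,[e])[0];ps=proj(s,[e])[0]; print(e,pt,ps,bot.current_clock())
def crop(p,c,k=50):
    x,y=int(c[0])-k,int(c[1])-k; print(x,y)
    q=p[y:y+2*k,x:x+2*k].copy(); q=cv2.resize(q,(400,400),interpolation=cv2.INTER_CUBIC)
    cv2.drawMarker(q,(int((c[0]-x+.5)*400/2/k),int((c[1]-y+.5)*400/2/k)),(0,0,255),0,14,1); return q
cv2.imwrite("pics/g4.png",cv2.convertScaleAbs(np.hstack([crop(t["pixels"],pt),crop(s["pixels"],ps)]),alpha=1.5))
```

```text
[ 0.49948155 -0.06110661  0.11920129] [303.97483046 221.94233739] [326.87458243 211.79810672] 17.4083
253 171
276 161
```

View pics/g4.png

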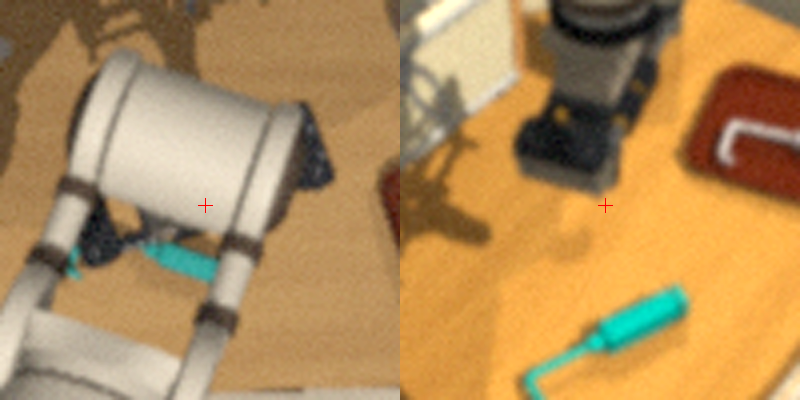

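The seen tip agrees with the reported TCP (marker) to about 2 px. Next I'll cross-check the hook corner in the scene view at about (359.8,192.2) and the prong end at (358,200) against the top view.

Run:
```python
from h import *
t=bot.read_camera("top"); s=bot.read_camera("scene")
print("pred scene corner,prong end", proj(s,[np.r_[CO,.016],[.505,-.2367,.016]]))
def tri(a,b):
    f=least_squares(lambda X:np.r_[proj(t,[X])[0]-a,proj(s,[X])[0]-b],[.5,-.28,.02]); return f.x,f.fun.round(2)
print(tri([365.4,218.5],[359.75,192.25]), tri([354.4,221.8],[357.5,199.5]))
print("ray scene z .016",ray(s,359.75,192.25,.016))
R=np.array(t["R"]);print(np.linalg.det(R),(R@R.T).round(4).tolist(),(-R.T@t["t"]).round(3),(-np.array(s["R"]).T@s["t"]).round(3),t["fx"],t["cx"],t["t"])
```

```text
pred scene corner,prong end [[359.99833155 191.1655474 ]
 [355.9853931  199.01816213]]
(array([ 0.51571959, -0.27687226,  0.00966438]), array([-0.03, -0.04,  0.05,  0.01])) (array([ 0.50233348, -0.23806455,  0.01448436]), array([ 0.37,  0.6 , -0.71, -0.09]))
ray scene z .016 [ 0.51297788 -0.27185665  0.016     ]
1.0 [[1.0, -0.0, -0.0], [-0.0, 1.0, -0.0], [-0.0, -0.0, 1.0]] [ 0.389 -0.091  1.33 ] [0.061 0.493 1.   ] 372.99742133938923 312.608579411621 [-0.07476505  0.5719476   1.26351781]
```

Run:
```python
from h import *
bot.line_to([.53,-.06,.02],max_speed=.25)
for z in np.arange(.009,-.04,-.003):
    bot.line_to([.53,-.06,z],max_speed=.08); f=np.array(bot.current_contact_force()); print(round(z,3),f.round(1),np.round(bot.current_ee_pos()[2],4))
    if f[2]>3: break
bot.line_to([.53,-.06,.10],max_speed=.3); print(bot.current_clock())
```

```text
0.009 [-0.3 -0.1  0.3] 0.0097
0.006 [0.2 0.  0.9] 0.0062
0.003 [ 0.3 -0.3  0.1] 0.0028
-0.0 [0.1 0.9 0.4] -0.0003
-0.003 [ 0.4 -0.3  0.2] -0.0033
-0.006 [-0.4  0.2 -0.2] -0.0063
-0.009 [ 0.  -0.6 -0.1] -0.0093
-0.012 [ 0.1  1.1 -0.5] -0.0123
-0.015 [-0.2  0.5 -0.6] -0.0152
-0.018 [0.5 1.2 0.7] -0.0183
-0.021 [-0.1 -0.5  0.2] -0.0213
-0.024 [-0.5  0.5  0.9] -0.0243
-0.027 [ 0.  -0.4 -0.8] -0.0273
-0.03 [-0.7  0.3 -0.3] -0.0302
-0.033 [ 0.9 -0.6 -0.7] -0.0333
-0.036 [-8.8  2.8 21.8] -0.0336
22.7083
```

The worktop is felt at reported z = -0.0335, so the real fingertips end about 33.5 mm short of the reported TCP. The earlier grasps closed above the handle. I'll correct along the tool axis and grasp again.

```bash
cat >> h.py <<'E'
DZ=.0334; ZT=.0065
_t=tcp
def tcp(*a,**k):
    P,r=_t(*a,**k); return P+Ro.from_rotvec(r).apply([0,0,DZ]),r
E
python3 - <<'E'
from h import *
P,r=tcp(HT,PT,1); print(P)
bot.set_gripper(.6,50)
bot.goto(P+[0,0,.05],r); bot.line_to(P,max_speed=.1)
print(bot.current_contact_force().round(1)); bot.set_gripper(0,50)
print(bot.current_opening(),bot.current_grip_force(),bot.current_contact_force().round(1))
if bot.current_opening()>.1:
    bot.line_to(P+[0,0,.15],max_speed=.2); print(bot.current_opening(),bot.current_contact_force().round(1))
print(bot.current_clock())
for n,p in dict(pre=ringw(TH0)+BR.apply([0,-.075,0]),ins=ringw(TH0),end=ringw(1.5),end2=ringw(1.5)+BR.apply([-.02,-.075,-.02])).items():
    q=bot.inverse_kinematics(*tcp(HR,p,1)); print(n,tcp(HR,p,1)[0].round(3),None if q is None else np.round(q,2))
E
```

```text
[ 0.42383133 -0.30764332 -0.0269    ]
[ 0.  -0.3 -0.8]
0.23955968472706993 49.99480605125427 [ 0.3 -0.3  2.9]
0.2338879214640473 [ 0.5 -0.5 -1.7]
26.8583
pre [ 0.618 -0.146  0.197] [-0.62 -0.23  2.11  0.55  0.71  0.7 ]
ins [ 0.623 -0.071  0.197] [-0.45 -0.26  2.14  0.41  0.64  0.94]
end [ 0.552 -0.067  0.049] [-0.53 -0.2   2.43  0.85  0.4   0.39]
end2 [ 0.527 -0.14   0.029] [-0.78 -0.15  2.44  1.03  0.51  0.02]
```

Run:
```python
from h import *
off=HR.apply([.003,0,0])
for d in([-.09,-.08,0],[0,-.065,0]):
    p=ringw(TH0)+off+BR.apply(d); P,r=tcp(HR,p,1)
    (bot.goto if d[0]<-.05 else bot.line_to)(P,r)
print(bot.current_clock(),bot.current_ee_pos(),P,bot.current_contact_force().round(1))
s=bot.read_camera("scene"); np.save("s.npy",s["pixels"])
o=p-HR.apply([.08,.0215,.013])
pts=[ringw(TH0),p,o+HR.apply([.08,0,.013]),o+HR.apply([.08,.043,.013])]
u=proj(s,pts); print(u.round(1))
x,y=230,95; q=cv2.resize(s["pixels"][y:y+100,x:x+130],None,fx=6,fy=6,interpolation=cv2.INTER_CUBIC)
q=cv2.convertScaleAbs(q,alpha=1.5)
for a,col in zip(u,[(0,0,255),(0,255,0),(255,0,0),(255,0,255)]): cv2.drawMarker(q,tuple(int(v) for v in (a-[x,y]+.5)*6),col,0,14,1)
cv2.imwrite("pics/i1.png",q)
```

```text
28.4 [ 0.62096125 -0.13676823  0.19797206] [ 0.62126222 -0.13645735  0.19869236] [-0.6 -0.7 -0.8]
[[278.9 148.1]
 [294.  136.7]
 [298.9 133.3]
 [288.9 140.1]]
```

View pics/i1.png

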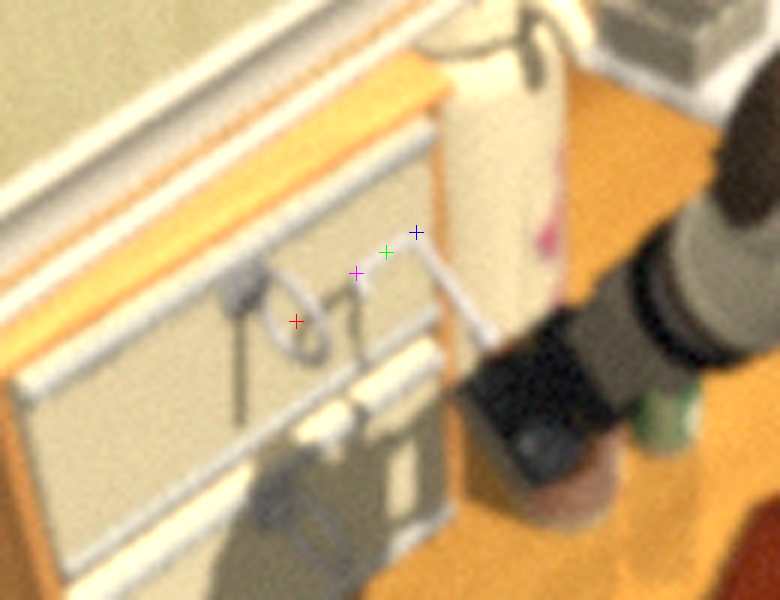

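The hook is held straight. Its prong, from (356,273) to (416,236) in the crop, matches the prediction to about 1 px, and the marker sits in the ring's centre at (296,320). I'll slide it in sideways.

Run:
```python
from h import *
off=HR.apply([.003,0,0]); ok=True
for d in(-.045,-.03,-.015,0):
    P,r=tcp(HR,ringw(TH0)+off+BR.apply([0,d,0]),1); bot.line_to(P,r,max_speed=.06)
    f=bot.current_contact_force(); print(d,f.round(1))
    if np.linalg.norm(f)>6: ok=False;break
print(bot.current_clock())
s=bot.read_camera("scene")
x,y=230,95; q=cv2.resize(s["pixels"][y:y+100,x:x+130],None,fx=6,fy=6,interpolation=cv2.INTER_CUBIC)
cv2.imwrite("pics/i2.png",cv2.convertScaleAbs(q,alpha=1.5))
```

```text
-0.045 [-0.1 -0.8 -0.2]
-0.03 [ 0.7 -0.7 -1.1]
-0.015 [ 0.5  0.1 -0.4]
0 [-0.   0.6 -2.1]
30.1333
```

View pics/i2.png

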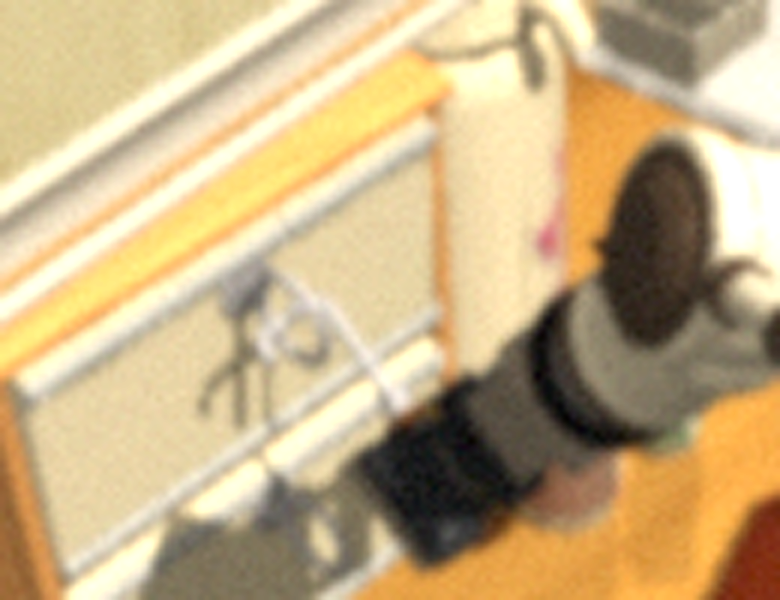

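The prong crosses the ring: the rod is to the right at (325,305) and the bent tip to the left at (262,335). Now I'll draw it down along the arc.

Run:
```python
from h import *
def tgt(th,L):
    tg=np.array([-.116*np.cos(th)+.042*np.sin(th),0,-.116*np.sin(th)-.042*np.cos(th)])/.1234
    return tcp(HR,ringw(th)+BR.apply(tg*L),1)
bot.hold(.2)
for th in np.r_[TH0,np.arange(.15,1.46,.13),1.5]:
    bot.line_to(*tgt(th,.017),max_speed=.07); print(round(th,2),bot.current_contact_force().round(1))
bot.line_to(*tgt(1.5,.021),max_speed=.03); print(bot.current_contact_force().round(1)); bot.hold(.25)
print(bot.current_contact_force().round(1),bot.current_opening(),bot.current_clock())
s=bot.read_camera("scene"); t=bot.read_camera("top")
x,y=230,80; q=cv2.resize(s["pixels"][y:y+130,x:x+130],(590,590),interpolation=cv2.INTER_CUBIC)
cv2.imwrite("pics/p1.png",cv2.convertScaleAbs(q,alpha=1.5)); cv2.imwrite("pics/p1t.png",t["pixels"])
```

```text
0.04 [ 0.2  0.2 -1.3]
0.15 [-0.7 -0.1 -0.8]
0.28 [-0.5 -0.7 -0.6]
0.41 [ 0.   0.1 -0.9]
0.54 [ 0.5  0.4 -0.9]
0.67 [ 0.5  0.8 -0.8]
0.8 [-0.3  0.4 -0.6]
0.93 [ 0.3 -0.3 -1.4]
1.06 [-0.4 -0.8 -1.3]
1.19 [ 0.  -0.3 -1.7]
1.32 [-0.2  0.2 -1.4]
1.45 [-1.1 -0.3 -0.5]
1.5 [ 0.9 -0.1  0.4]
[-1.4  0.5  4.3]
[-2.6  0.7  4.2] 0.23423780174292388 35.7667
```

View pics/p1.png

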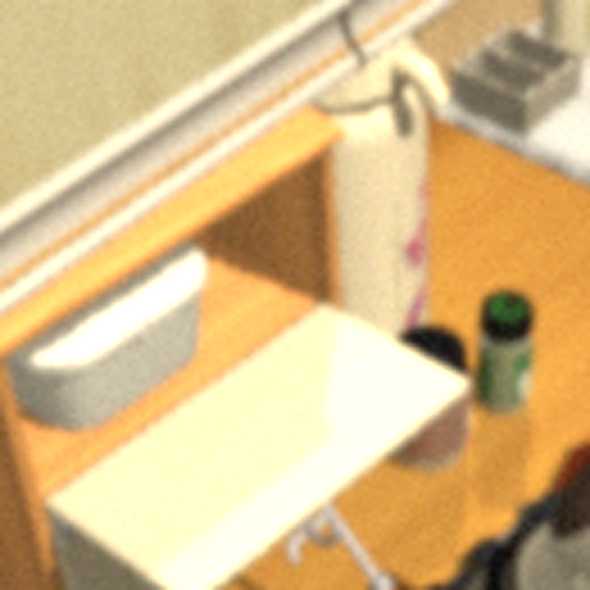

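Run:
```python
from h import *
def tgt(th,L):
    tg=np.array([-.116*np.cos(th)+.042*np.sin(th),0,-.116*np.sin(th)-.042*np.cos(th)])/.1234
    return tcp(HR,ringw(th)+BR.apply(tg*L),1)
s=bot.read_camera("scene")
for th in(1.3,1.4,1.5):
    c,n=np.cos(th),np.sin(th)
    print(th,proj(s,[BX+BR.apply([.042-.146*n+.006*c,-.136,.18+.146*c+.006*n])]).round(1))
for L in(.024,.027):
    bot.line_to(*tgt(1.5,L),max_speed=.03); f=bot.current_contact_force(); print(L,f.round(1))
    if f[2]>10: break
bot.hold(.25); print(bot.current_clock())
s=bot.read_camera("scene"); np.save("s.npy",s["pixels"])
g=s["pixels"][150:180,318:345].astype(int).sum(2)//3
print(g[::2,::2])
```

```text
1.3 [[332.4 156.1]]
1.4 [[333.2 159.9]]
1.5 [[333.7 163.5]]
0.024 [-1.4  2.5  6.4]
0.027 [1.8 2.5 7.7]
36.6667
[[132 100 110 109 101 102 105 112 100  44  20  27  34  29]
 [114  65  50  46  46  65  92 106  95  46  12  14  17  19]
 [ 78  25  20  20  18  21  46  95 100  74  34  24  22  43]
 [153 105  47  21  16  13  20  69  93  72  59  65  68  87]
 [191 182 148  87  39  19  18  55  88  51  61  74  83  76]
 [192 193 187 179 140  85  40  52  76  41  56  77  76  66]
 [193 193 193 193 190 174 138  94  64  31  56  76  79  84]
 [193 192 195 196 193 191 190 150  71  40  55  73  79 103]
 [192 195 195 193 194 190 172 122  72  43  58  74  75  99]
 [192 196 194 192 188 156 113  91  72  53  63  74  78  92]
 [194 194 194 182 149 100  81  91  97  81  74  79  89  95]
 [194 191 174 136  94  79  81  96 111  98  93  92  98  92]
 [192 167 122  82  81  79  79  96 105  98  90  94  96  90]
 [152 107  77  67  77  77  75  90 100  99  94  93  96  93]
 [ 92  63  64  73  79  80  80 100 101  94  96  95  91  91]]
```

The panel's corner, seen at about (333,164.5), matches the full-down prediction of (333.7,163.5) at 1.5 rad, and the pull force is rising at the stop. I'll unhook and carry the hook back.

Run:
```python
from h import *
off=HR.apply([.003,0,0]); c=ringw(1.5)+off
bot.line_to(*tcp(HR,c,1),max_speed=.06); print(bot.current_contact_force().round(1))
for d in(-.02,-.04,-.075):
    bot.line_to(*tcp(HR,c+BR.apply([0,d,0]),1),max_speed=.08); f=bot.current_contact_force(); print(d,f.round(1))
    if np.linalg.norm(f)>7: raise SystemExit("stuck")
bot.line_to(*tcp(HR,c+BR.apply([-.10,-.09,.06]),1))
print(bot.current_clock(),bot.current_opening())
P,r=tcp(HT,PT,1); bot.goto(P+[0,0,.12],r); bot.line_to(P+[0,0,.03])
s=bot.read_camera("scene");t=bot.read_camera("top"); print(bot.current_clock(),bot.current_contact_force().round(1))
a=cv2.resize(s["pixels"][100:240,220:400],(540,420)); b=cv2.resize(t["pixels"][190:280,330:420],(260,260)); im=np.zeros((420,800,3),np.uint8); im[:,:540]=a; im[:260,540:]=b
cv2.imwrite("pics/l1.png",cv2.convertScaleAbs(im,alpha=1.5))
```

```text
[-0.8 -0.5 -0.9]
-0.02 [ 0.2 -0.5 -1.2]
-0.04 [0.1 1.  0.1]
-0.075 [-0.4  0.8 -1.1]
39.6583 0.23219654097766654
41.45 [-0.   0.1 -0.8]
```

View pics/l1.png

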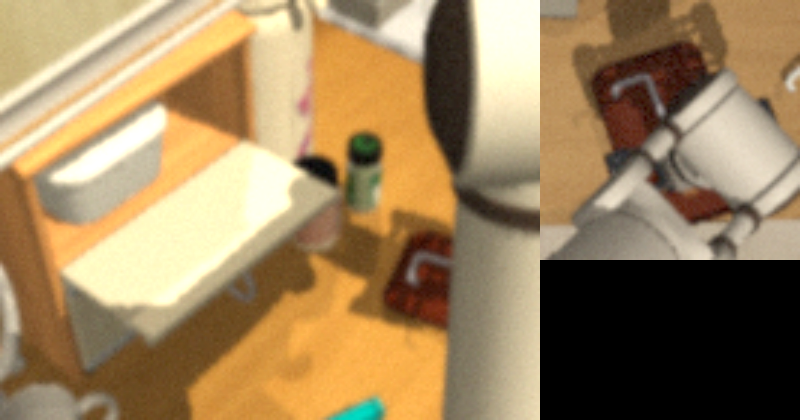

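The front stays down, the ring hangs free, and the hook is held over its old place in the tray. I've now viewed 11 pictures, one over the limit, so the remaining checks are numerical.

Run:
```python
from h import *
P,r=tcp(HT,PT,1)
for dz in(.012,.006,.003,.001):
    bot.line_to(P+[0,0,dz],max_speed=.05); f=bot.current_contact_force(); print(dz,f.round(1))
    if f[2]>4: break
bot.set_gripper(.55); bot.hold(.2); print(bot.current_opening(),bot.current_contact_force().round(1))
e=np.array(bot.current_ee_pos()); bot.line_to(e+[0,0,.12],max_speed=.2); bot.line_to(e+[-.02,-.2,.17],max_speed=.3)
t=bot.read_camera("top")["pixels"]; t0=cv2.imread("pics/top0.png")
roi=(slice(200,275),slice(345,405))
rod=lambda p:(p[roi].astype(int).min(2)>75)
wood=lambda p:((p[roi][...,2].astype(int)>100)&(p[roi][...,2].astype(int)-p[roi][...,0]>40))
for n,m in(("grey",rod),("wood",wood)):
    for p in(t0,t):
        k,l,st,ce=cv2.connectedComponentsWithStats(m(p).astype(np.uint8))
        print(n,[(s[:5].tolist(),c.round(1).tolist()) for s,c in zip(st[1:],ce[1:]) if s[4]>6])
for n,q in(("tray+hook",roi),("mug..jars",(slice(160,192),slice(200,402)))):
    print(n,np.abs(t[q].astype(int)-t0[q]).mean())
print(bot.current_clock(),bot.current_contact_force().round(1))
```

```text
0.012 [-0.2  0.4 -2.3]
0.006 [-0.5 -0.3 -0.2]
0.003 [-0.1  0.6  0.3]
0.001 [-0.5  2.3  7.2]
0.5493273106185711 [-0.3 -0.3  0.2]
grey [([9, 18, 20, 18, 75], [19.5, 24.4]), ([0, 67, 20, 8, 135], [9.1, 70.9]), ([30, 66, 30, 9, 224], [46.1, 70.6]), ([23, 72, 5, 3, 13], [25.0, 72.8])]
grey [([9, 17, 20, 19, 76], [19.9, 23.9]), ([0, 67, 20, 8, 134], [9.1, 70.9]), ([31, 66, 29, 9, 219], [46.4, 70.6]), ([23, 72, 5, 3, 13], [25.0, 72.8])]
wood [([48, 0, 12, 7, 58], [54.7, 2.3]), ([0, 7, 18, 61, 559], [5.4, 45.4]), ([45, 13, 15, 53, 426], [54.5, 33.3]), ([27, 37, 12, 20, 88], [32.3, 46.5])]
wood [([0, 0, 60, 68, 1457], [29.2, 28.4]), ([27, 37, 9, 17, 61], [31.1, 45.5])]
tray+hook 7.938666666666666
mug..jars 24.141398514851485
45.1583 [-0.   1.   0.8]
```

```bash
python3 -c "
from workcell import bot
print(bot.current_joint_vel().round(3)); print(bot.job_done())"
```

```text
[ 0.01  -0.014  0.006 -0.001 -0.002  0.001]
the job is handed in; nothing more can be done
None
```

The job is handed in at about 45 s: the upper front is fully down and the oven hook is back in the tray within about 1 px of its starting place, but I did not re-measure the tray or bystanders one by one, I viewed 11 pictures (one over the limit), and the call returned no verdict.

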